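# Send a bottle carrier down the gravity rail

## Task

Take the bottle carrier out from under the lip of its parking rest, stand it upright on the bench clear of the rest and let go of it; then take it again across the thickness of its grip blade, hook it over the round bar in the open loading bay at the raised end of the sloping rail, and let go so that it rolls by itself under the clear hood to the rubber stop. Make sure it has rolled home and hangs there freely; keep it upright all the time, never push it along the bar with the fingers once it is under the hood, and leave the other things where they are.

Things in the scene. Friction and masses are not known exactly. Their poses are not given: they have to be found in the camera images.
- carrier: Bottle carrier: C-shaped metal hanger, 192 mm tall, about 0.3 kg (varies). Origin: on the underside, below blade and rollers; z up, y along the bar when hung. Foot: flat tray, x -33 to +41, y +-32, 6 thick, with a bottle fixed on it (top at z 69). A side sheet (y +-22) rises at x -33 to -29 to a top plate at z 146 to 150 (x -33 to +12, y +-35 mm).
- carrier_hook (a point): Point on the carrier at (0, 0, 118) mm: the bar's centre lies here when both rollers are seated. Rollers under the top plate: axles along x at y +-20, z 132 mm; tread radius 8, 18 mm wide between flanges of radius 12 mm. Throat of the hook: z 69 (bottle top) to 120 mm (flange bottoms), closed on -x by the side sheet, open to +x. The rollers drag slightly: it rolls at 0.05 to 0.2 m/s.
- carrier_blade (a point): Point on the carrier at (0, 0, 180) mm: in the middle of its grip blade, 12 mm below the blade's top edge. The blade is a grey plate that stands on the top plate: 10 mm thick in the carrier's x, 50 mm long in its y, z 150 to 192 mm. Axes as the carrier's.
- parking_rest: Fixed parking rest, 190 mm tall. Origin on the bench where the parked carrier's origin stands (within 3 mm); axes as the parked carrier's. An upright grey sheet stands behind the carrier at x -48 to -42 mm, 76 mm wide in y. The +x side is open: the carrier is drawn out along +x, sliding on the bench.
- rest_lip (a point): Front top edge of the rest's keeper, at (-9, 0, 190) mm of the rest. The keeper (y +-17 mm) reaches from the sheet over the carrier's top plate at z 156 to 160 and ends in an upright lip, x -13 to -9, z 156 to 190 mm, 4 mm behind the blade: a parked carrier cannot be lifted, nor its blade held across the thickness; hold the blade's two ends and draw it out over 30 mm before lifting.
- rail_stand: Fixed stand of the rail. Origin on the bench below the bar; y along the bar to its raised end; bar at x = 0, round, 12 mm thick. Base 12 mm thick, x -50 to +80, y -178 to +189 mm. The bar is hinged at y -160, z 164 mm and clamped firmly at the raised end, to a slope of 5.5 to 8.5 degrees that varies and is not reported. Slotted end post: y +150 to +166, x +-18 mm, up to z 274 mm.
- bay (a point): Middle of the loading bay, fixed on the stand at (0, +106, +197) mm of rail_stand. The bar's centre passes within 8 mm above or below it, by the slope. The bay lies between hood (y +59) and end post (y +150 mm), open from above and from -x; there is no room for fingers at the blade's ends. Axes as rail_stand's.
- hood_edge (a point): Middle of the entry edge of the clear hood, upper face, at (0, +59, +284) mm of rail_stand. The hood's top sheet is 3 mm thick, y -163 to +59, x -45 to +71 mm; its front (-x) and ends are open, its back is a white sheet with posts at x +57 mm and beyond.
- stop_home (a point): Where carrier_hook lies (within a few mm) when the carrier hangs home against the rubber stop block at the bar's low end: (0, -100, +171) mm of rail_stand. A hung carrier leans along the bar with its slope.
- media_bottle_1: Bystander: a white plastic bottle, 52 mm wide, 94 mm tall. Origin at the middle of its underside.
- tape_roll: Bystander: a roll of label tape, 65 mm across, 19 mm thick, lying flat. Origin at the middle of its underside.
- marker_pen: Bystander: a marker pen, 136 mm long, 13 mm thick, lying on the bench. Origin at the middle of its underside.

How it is judged:
On the way, in this order (a step that is already met when the one before it is completed fails the run):
1. The carrier stands upright on the bench, at least 40 mm out of its rest, untouched by the fingers (height (world z) of carrier below 0.012 m and horizontal distance between carrier and parking_rest above 0.04 m and angle between carrier's own z axis and vertical below 0.1 rad and contact force between the fingers and carrier below 0.1 N and linear speed of carrier below 0.02 m/s), for 0.2 s.
2. The carrier rests on the bar in the loading bay (contact force between carrier and rail_stand above 1 N and y of carrier_hook in the frame of rail_stand above 0.055 m and x of carrier_hook in the frame of rail_stand between -0.015 and 0.015 m and z of carrier_hook in the frame of rail_stand above 0.165 m), for 0.1 s.
At the end, for the whole second after the job is handed in: The carrier hangs on the bar against the stop at the low end (hook point within 12 mm of its home place along the bar, 10 mm across, 13 mm in height; leaning less than 20 degrees), at rest and untouched by the fingers (y of carrier_hook in the frame of rail_stand between -0.112 and -0.088 m and x of carrier_hook in the frame of rail_stand between -0.01 and 0.01 m and z of carrier_hook in the frame of rail_stand between 0.158 and 0.184 m and angle between carrier's own z axis and vertical below 0.35 rad and linear speed of carrier below 0.02 m/s and contact force between the fingers and carrier below 0.1 N).
It fails at once if the carrier tips by more than 35 degrees (angle between carrier's own z axis and vertical above 0.6 rad).
It fails at once if the fingers touch the carrier once it is under the hood on the bar (contact force between the fingers and carrier above 0.3 N and y of carrier_hook in the frame of rail_stand between -0.16 and 0.035 m and x of carrier_hook in the frame of rail_stand between -0.04 and 0.06 m and z of carrier_hook in the frame of rail_stand between 0.14 and 0.2 m).
It fails at once if a bystander (bottle, tape roll, marker pen) is moved by more than 30 mm (distance of any of media_bottle_1, tape_roll, marker_pen from where it was at the start of the episode above 0.03 m).
It also fails if it takes over 61 s, if anything falls off the work surface, if the arm or the gripper's body presses on something with over 40 N, if the wrist force passes 120 N, or if a joint passes its speed limit or range.

## Robot

A 6-joint arm with a two-finger parallel gripper is mounted at the origin on a cart in front of the work surface, level with it; the furniture and walls round the work are solid. World frame = base frame: x ahead of the robot, y to its left, z up, the work surface at z = 0. Lengths are in m, angles in rad, forces in N, time in s.
With the tool pointing down it reaches from about 0.35 to 0.925 m from the base axis. Payload 6.4 kg.
Tool frame: the origin (TCP) lies midway between the tips of the shut fingers; the grasp point (between the pads) lies 19 mm behind it; z points along the fingers, y is the line along which they close (so a half turn about z gives the same grasp; the last joint's range is limited). The gripper opens to 94 mm and grips with 3 to 60 N. Pads are 16 mm wide; open, the fingers measure 119 mm over their backs; the gripper's body (75 mm by 177 mm) begins 78 mm behind the grasp point.
Start: joints at [0.956, 0.245, 1.558, -0, 1.339, -0.174], TCP at [0.277, 0.588, 0.17] pointing down, gripper open.
Joint ranges: [-3.13, 3.13], [-1.02, 2.26], [0.13, 2.54], [-0.95, 4.09], [0.21, 2.88], [-2.74, 2.74]. Speed limits (rad/s): [2.57, 2.57, 3.14, 3.14, 3.14, 3.14].

## Interface

Orientations are given as a 3x3 rotation matrix whose columns are the frame's x, y, z axes.
In Python, from plant import state, vision, workorder gives the robot as it stands. The module is installed in compiled form; this text tells all that it offers.
- The arm moves only by the tool servo_tool, never from a script. Its argument "targets" is a list of rows, each a list of 6 numbers: the shift along the tool's x, y, z in m, then the turn, a rotation vector about the tool's x, y, z in degrees. In form: [[x, y, z, ax, ay, az], ...]. A call has 1 to 12 rows; each row shifts and turns the commanded pose from where the row before left it, along the tool's axes as they then stand; what a row does not reach is not made up. A row lasts 1/8 s, in which the tool goes at most 62.5 mm and 10.7 degrees, less where a joint would pass 70% of its speed; a pose out of reach is approached as far as the arm can. A call with a gripper value outside its range is refused whole. "fingers" is the gripper's target within -1 to 1 (fully open at 1, half-way at 0, shut at -1), set as the call begins (left out, the last holds). The fingers move at their own pace and stop on an object; "force" is the grip in N (left out, the last holds). Time passes only in rows, so rows that do not move let the fingers close. It gives the time, the measured TCP pose, the force, the opening and the grip force at its end, in the units of the state.
- state(): the state, without advancing time (a new reading comes with each control period).
- vision.get_image(name): name is "side" or "top"; returns a dict with "img" (480x640x3 uint8, red, green, blue), "z_map" (480x640 float32, m along the optical axis (not along the pixel's ray), 0 where there is no reading), "camera_matrix" (3x3 intrinsics, pixels), "world_to_cam" (4x4, takes a point from world to camera coordinates). Camera axes: x right, y down, z forward; pixel columns grow to the right and rows downward; lengths in m; the calibration is good to about 2 mm. A picture is of the moment at which its call begins.
- workorder.hand_in(): hands the job in; it is judged then, once.
The state is a dict: "t": time; "joint_pos": joint angles; "qvel": joint speeds; "joint_efforts": joint torques, N m; "position": TCP position; "tool_rot": TCP orientation; "ft_force": force on the tool from outside, world axes, zero at the start; "ft_torque": the same for the moment, N m; "gripper_width": finger opening in m; "gripper_force": force on a finger pad.
Only numpy, scipy, OpenCV 4.12 (cv2) and the standard library are available. Lean on these libraries where they do the work, as an engineer would, in place of code of your own. Each camera call takes 0.05 s, during which the arm holds its last target. There are 200 camera calls.

## Working session

There is one attempt and no reset: what is moved stays moved. The work goes in short steps, Python scripts to look and compute and a tool call to move; the robot and the scene stay as the last step left them, time stands still between calls to the robot, and variables do not carry over. Pictures are saved under pics/ and viewed, at most 11 in all, crops included, and the job is handed in when it is done.

Besides the shell and the picture viewer there is one more tool, called after "Request:" as name([rows], argument=value, ...), one row to a line, values as JSON. servo_tool: Moves the arm, as the interface text tells. Its arguments: {"type":"object","properties":{"targets":{"type":"array"},"fingers":{"type":"number"},"force":{"type":"number"}},"required":["targets"]}

```bash
mkdir -p pics; cat > h.py <<'E'
import numpy as np, cv2
from plant import state, vision, workorder
def grab(n):
    d=vision.get_image(n); np.savez(f'{n}.npz',**d); return d
def load(n): return np.load(f'{n}.npz')
def cloud(d):
    z=d['z_map']; K=d['camera_matrix']; T=np.linalg.inv(d['world_to_cam'])
    v,u=np.mgrid[:480,:640]
    p=np.stack([(u-K[0,2])/K[0,0]*z,(v-K[1,2])/K[1,1]*z,z],-1)
    w=p@T[:3,:3].T+T[:3,3]; w[z==0]=np.nan; return w
E
python3 - <<'E'
from h import *
for n in ('side','top'):
    d=grab(n); cv2.imwrite(f'pics/{n}1.png',d['img'][...,::-1]); print(n,np.linalg.inv(d['world_to_cam']).round(3),d['camera_matrix'])
s=state(); print(s['t'],s['position'],s['tool_rot'],s['gripper_width'])
E
```

```text
side [[ 0.852 -0.334  0.404  0.123]
 [-0.524 -0.549  0.651 -0.789]
 [ 0.004 -0.766 -0.642  0.786]
 [ 0.     0.     0.     1.   ]] [[444.7676537    0.         313.84145567]
 [  0.         444.7676537  242.8814406 ]
 [  0.           0.           1.        ]]
top [[-0.027 -0.999  0.045  0.414]
 [-0.999  0.028  0.019 -0.216]
 [-0.02  -0.044 -0.999  1.628]
 [ 0.     0.     0.     1.   ]] [[614.04075189   0.         315.39296868]
 [  0.         614.04075189 236.79374596]
 [  0.           0.           1.        ]]
0.1 [0.27696988 0.58739842 0.16948066] [[-9.04432445e-01  4.26615737e-01 -9.82470085e-04]
 [ 4.26616758e-01  9.04431472e-01 -1.36203280e-03]
 [ 3.07512237e-04 -1.65100486e-03 -9.99998590e-01]] 0.09386213976259083
```

View pics/side1.png

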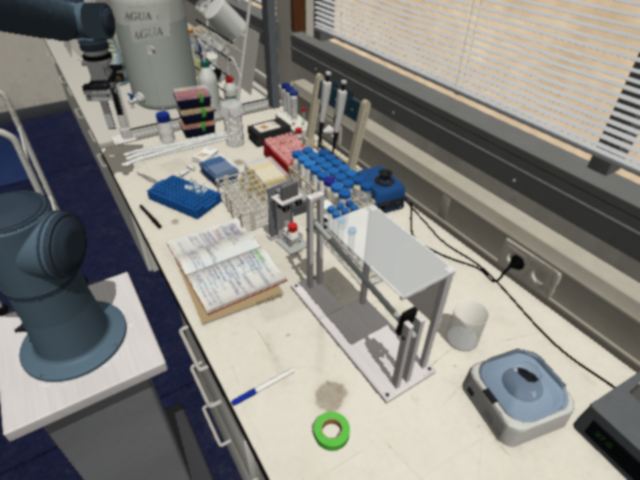

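View pics/top1.png

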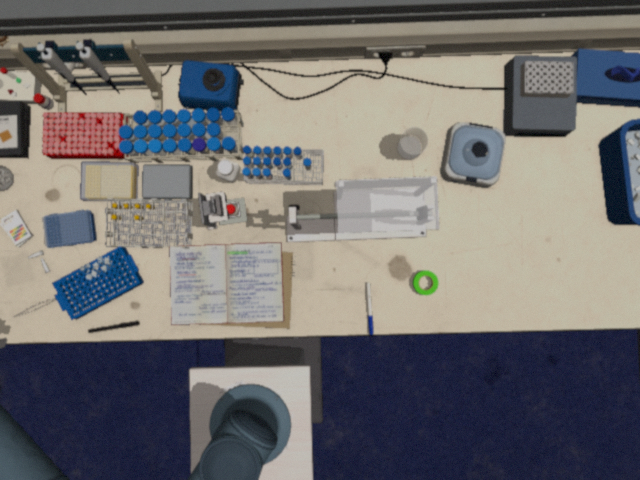

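The views show the carrier (red cap at top px (231,209)) parked left of the rail stand. The raised bar end is at top px (292,215) and the hood spans columns 335-437. The carrier opens to the right, about world -y. Next I'll measure.

```bash
python3 - <<'E'
from h import *
w=cloud(load('top')); ws=cloud(load('side'))
im=load('top')['img']
c=np.hstack([cv2.resize(im[180:250,190:300],(800,509),interpolation=cv2.INTER_CUBIC)])
cv2.imwrite('pics/ctop.png',c[...,::-1])
c=cv2.resize(load('side')['img'][170:400,255:455],(520,598),interpolation=cv2.INTER_CUBIC)
cv2.imwrite('pics/cside.png',c[...,::-1])
hs=cv2.cvtColor(im,cv2.COLOR_RGB2HSV)
print('z map rows (mm)')
for v in range(188,232,3):
    print(v,' '.join('%4.0f'%(1000*w[v,u,2]) for u in range(196,306,4)))
def ext(m,n):
    p=w[m]; print(n,len(p),np.nanmin(p,0).round(3),np.nanmax(p,0).round(3),np.nanmedian(p,0).round(3))
z=w[...,2]; box=np.zeros(z.shape,bool); box[170:245,280:442]=1
base=box&(z>.006)&(z<.02); ext(base,'base')
cc=cv2.minAreaRect(np.float32(w[base][:,:2])); print(cc, cv2.boxPoints(cc).round(3))
bar=box&(z>.14)&(z<.23); ext(bar,'bar')
hood=box&(z>.275)&(z<.295); ext(hood,'hood')
for v,u in((240,290),(230,427),(237,290)):print(w[v,u])
E
```

```text
z map rows (mm)
188   -2    3   -2   -7    1    2   -1   -4   -1   -1   -3    3    3   -0    8    1   -1   -1    3   -0   -5   -3    5   -2    4    6   -3    5
191   -1   -0   -4   -2    1    3   -7   -3    5    3   -4    8    3    7    7   -1   -1   -1    6   -3    8    5   -0   -1    4    4    1   -1
194    3  169    4  153  147  194  145  143    1    2    2    4    1    5   -5    4    4   -1    4   -3    4   -1   -2   -3   -0   -3    3    2
197    4  169  130  150  158  199  173  153    5    7    2   -1   -2   -1    6    0    8   -1    0   -1    2    5    1    1    2    3    0    3
200   -1  167  134  161  188  194  179  150    6    2    6    2    8    0    3   -3   -4    3    4   -1    1   -1   -5    4   -2    1    1    1
203    3  169  164  156  164  193  182  146   36   39    6    5   10   -3    1    2    1   -1   -2    2   -4    3    7    6    2   -0    1   -1
206    1  173  155  161  163  193  nan  151   67   65   46    9    8    8    1    3    3    2   -0   -1   -4   -1    0    2  203  208   -3    6
209   -4  166  158  158  163  168  193  154   65   77   54    5    4   -2   
[... 898 characters left out ...]
  4    1   15   13  104   80   17
230   -7    2   -3    2   -5   -3   -5    2    2    6    9    0    6    6    7    6    7    2    0   -4    1    8   -9   15   13   12   13   12
base 2072 [ 0.459 -0.521  0.006] [ 0.665 -0.091  0.02 ] [ 0.497 -0.219  0.012]
((0.562579333782196, -0.30580127239227295), (0.42580729722976685, 0.1967909187078476), 88.4134521484375) [[ 0.458 -0.516]
 [ 0.655 -0.521]
 [ 0.667 -0.096]
 [ 0.47  -0.09 ]]
bar 284 [ 0.505 -0.238  0.14 ] [ 0.556 -0.129  0.229] [ 0.527 -0.175  0.201]
hood 5433 [ 0.483 -0.461  0.275] [ 0.602 -0.133  0.294] [ 0.541 -0.348  0.285]
[ 0.47982603 -0.11800697  0.01501572]
[ 0.49647207 -0.47963845  0.0059955 ]
[ 0.48801488 -0.11782925  0.00875515]
```

View pics/ctop.png

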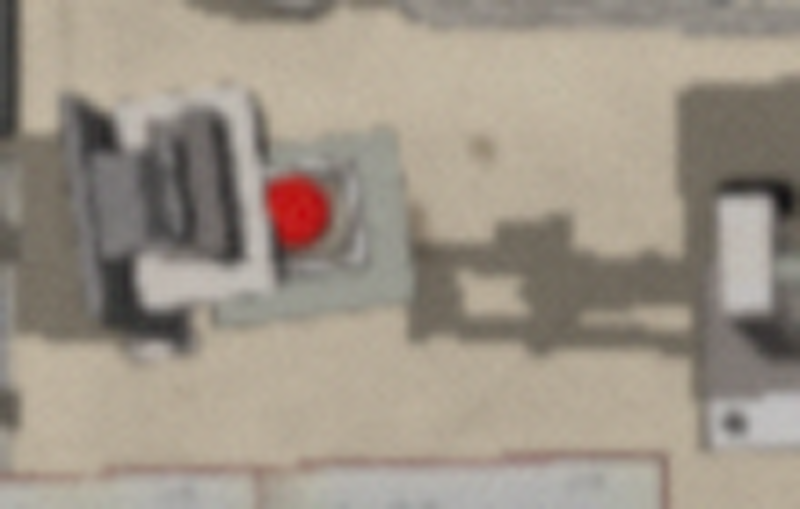

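View pics/cside.png

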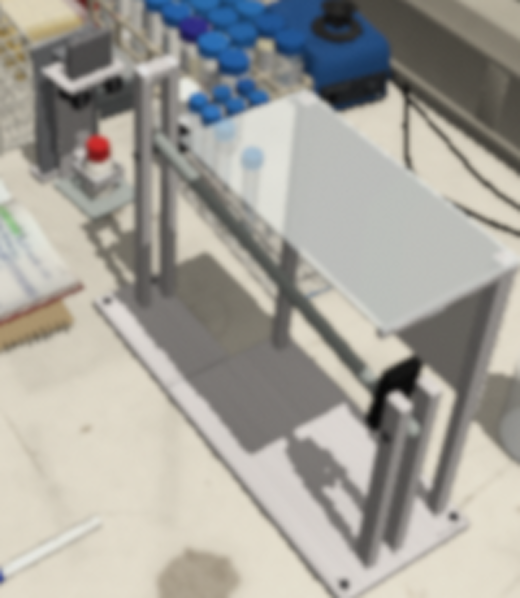

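The crops show the top plate's right corners at crop (245,90) and (275,290). The tray's right corners are at about (393,125) and (412,300), and the bar lies from the slotted post under the hood to the black stop. Next are the rays.

```bash
cat >> h.py <<'E'
def ray(d,px,z):
    px=np.atleast_2d(np.float64(px)); K=d['camera_matrix']; T=np.linalg.inv(d['world_to_cam'])
    r=np.c_[(px-K[[0,1],[2,2]])/K[[0,1],[0,1]],np.ones(len(px))]@T[:3,:3].T
    return T[:3,3]+r*((z-T[2,3])/r[:,2])[:,None]
E
python3 - <<'E'
from h import *
d=load('top'); im=d['img']
crop=lambda p:(np.array(p)+.5)/np.array([800/110,509/70])-.5+[190,180]
print('tray z6',ray(d,crop([[393,125],[412,300],[220,325]]),.006).round(4)[:,:2].tolist())
print('plate z150',ray(d,crop([[245,90],[275,290],[145,308]]),.150).round(4)[:,:2].tolist())
hs=cv2.cvtColor(im,cv2.COLOR_RGB2HSV)
a=im[168:246,280:445]; s=hs[168:246,280:445,1]
f=lambda x:cv2.resize(x,(800,378),interpolation=cv2.INTER_CUBIC)
cv2.imwrite('pics/stand.png',np.vstack([f(a[...,::-1])[:378],cv2.cvtColor(np.clip(f(s)[160:378].astype(int)*3,0,255).astype('u1'),cv2.COLOR_GRAY2BGR)]))
for v in (205,212): print(v,im[v,198:250].tolist() if 0 else hs[v,198:250,2].tolist(), hs[v,198:250,1].tolist())
red=(hs[...,1]>150)&((hs[...,0]<8)|(hs[...,0]>172)); red[:,:210]=0; red[:190]=0;red[230:]=0;red[:,260:]=0
v,u=np.nonzero(red); print('cap',u.mean(),v.mean(),ray(d,[u.mean(),v.mean()],.069))
E
```

```text
tray z6 [[0.5987, 0.0031], [0.5344, -0.0025], [0.5272, 0.068]]
plate z150 [[0.5955, 0.0329], [0.5283, 0.0242], [0.5235, 0.0678]]
205 [108, 103, 118, 112, 101, 112, 118, 120, 122, 123, 111, 86, 75, 75, 89, 103, 76, 72, 98, 107, 110, 100, 67, 70, 121, 180, 189, 176, 141, 157, 169, 176, 176, 172, 159, 139, 127, 125, 118, 132, 157, 144, 149, 153, 150, 151, 148, 148, 172, 181, 182, 181] [45, 25, 13, 7, 13, 9, 4, 9, 8, 10, 7, 12, 3, 7, 11, 5, 7, 14, 18, 19, 19, 18, 11, 18, 15, 18, 16, 23, 71, 151, 189, 201, 210, 200, 184, 134, 84, 53, 39, 15, 10, 12, 14, 15, 14, 19, 21, 33, 43, 45, 45, 41]
212 [114, 111, 108, 116, 112, 100, 114, 120, 124, 126, 122, 114, 95, 87, 87, 82, 82, 67, 76, 103, 113, 115, 101, 63, 67, 120, 175, 186, 165, 107, 127, 165, 174, 169, 154, 129, 118, 132, 137, 122, 125, 153, 142, 145, 149, 151, 151, 141, 124, 129, 141, 157] [42, 41, 26, 13, 7, 5, 7, 9, 10, 12, 8, 13, 11, 9, 9, 12, 3, 8, 20, 17, 16, 22, 18, 24, 15, 15, 17, 14, 15, 50, 181, 215, 221, 217, 205, 168, 97, 52, 39, 33, 20, 10, 14, 16, 14, 14, 15, 18, 33, 55, 51, 49]
cap 230.45901639344262 208.7704918032787 [[0.56169789 0.02893131 0.069     ]]
```

View pics/stand.png

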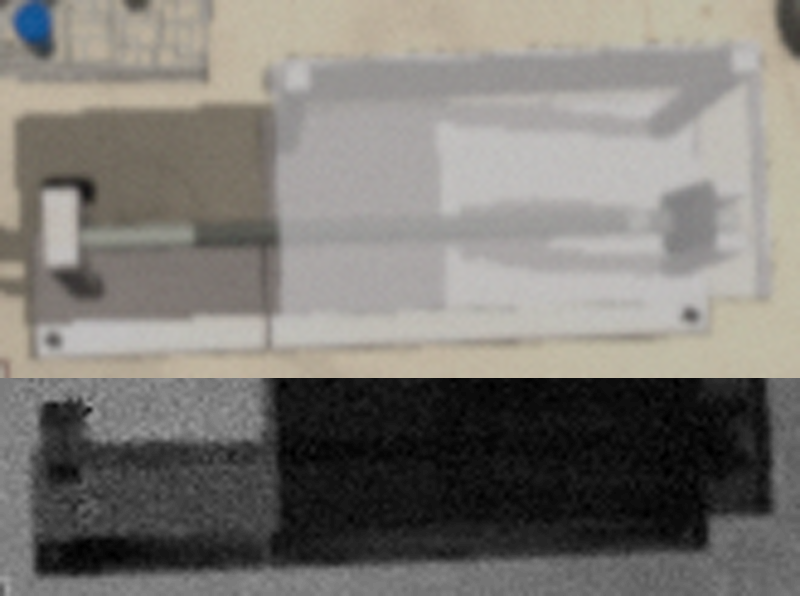

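```bash
cat >> h.py <<'E'
def fit2(P,W):
    P=np.float64(P);W=np.float64(W)[:,:2]; p=P-P.mean(0); w=W-W.mean(0)
    th=np.arctan2((p[:,0]*w[:,1]-p[:,1]*w[:,0]).sum(),(p*w).sum())
    R=np.array([[np.cos(th),-np.sin(th)],[np.sin(th),np.cos(th)]]); t=W.mean(0)-R@P.mean(0)
    return th,t,((P@R.T+t)-W)
def st(R,t,p): return np.array(R)@p+t
E
python3 - <<'E'
from h import *
d=load('top')
c1=lambda p:(np.array(p)+.5)/(800/110)-.5+[190,180]
c2=lambda p:(np.array(p)+.5)/(800/165)-.5+[280,168]
A=ray(d,c1([[393,125],[412,300],[220,325]]),.006);B=ray(d,c1([[245,90],[275,290],[145,308]]),.150)
th,t,r=fit2(np.array([[41,32],[41,-32],[-33,-32],[12,35],[12,-35],[-33,-35]])/1e3,np.r_[A,B])
print('carrier',np.degrees(th),t,'\n',(r*1e3).round(1))
A=ray(d,c2([[32,357],[708,331]]),.012);B=ray(d,c2([[280,312],[770,297]]),.284);C=ray(d,c2([[40,188],[40,268],[80,188],[80,268]]),.274)
P=np.array([[-50,189],[-50,-178],[-45,59],[-45,-163],[18,166],[-18,166],[18,150],[-18,150]])/1e3
th,t,r=fit2(P,np.r_[A,B,C]); print('stand',np.degrees(th),t,'\n',(r*1e3).round(1))
R=np.array([[np.cos(th),-np.sin(th)],[np.sin(th),np.cos(th)]])
b=ray(d,c2([[90,236],[185,234],[265,232]]),.197)[:,:2]; print('bar in stand',((b-t)@R*1e3).round(1))
# bar height from depth, both views
for n in('top','side'):
    w=cloud(load(n)); q=(w[...,:2]-t)@R; 
    for y0,y1 in((.065,.085),(.085,.105),(.105,.125),(.125,.145),(-.05,0),(0,.05)):
        m=(abs(q[...,0])<.008)&(q[...,1]>y0)&(q[...,1]<y1)&(w[...,2]>.14)&(w[...,2]<.24)
        print(n,y0,m.sum(),np.median(q[m],0).round(4) if m.any() else '',np.median(w[m][:,2]).round(4) if m.any() else '')
E
```

```text
carrier -83.34903017234979 [0.56159745 0.04017183] 
 [[-0.6  0.1]
 [ 0.2 -1.8]
 [-1.3  1.2]
 [ 2.3 -0.6]
 [-0.1 -0. ]
 [-0.5  1.1]]
stand 0.6696316081972529 [ 0.52787229 -0.29684465] 
 [[-1.3 -0.7]
 [-0.9 -0.9]
 [-1.4  0.2]
 [ 0.7 -1. ]
 [ 0.1  0.2]
 [ 0.7 -1.2]
 [ 0.8  2.4]
 [ 1.4  1.1]]
bar in stand [[  1.2 147.3]
 [  0.3 101.5]
 [ -0.3  62.9]]
top 0.065 47 [-0.0009  0.0752] 0.1972
top 0.085 40 [-0.0005  0.0951] 0.2002
top 0.105 45 [-1.000e-04  1.148e-01] 0.2031
top 0.125 45 [0.0007 0.1355] 0.2043
top -0.05 0  
top 0 0  
side 0.065 44 [-0.0017  0.074 ] 0.1977
side 0.085 50 [-0.0015  0.0944] 0.1997
side 0.105 43 [-0.0016  0.1156] 0.2028
side 0.125 46 [-0.0015  0.1354] 0.2049
side -0.05 144 [-0.0016 -0.026 ] 0.185
side 0 132 [-0.0014  0.0243] 0.1905
```

Both fits agree to within about 2 mm with the sizes given:

| Item | World origin (x, y) m | Yaw | Other |
|---|---|---|---|
| Carrier | (0.562, 0.040) | -83.3° | |
| Stand | (0.528, -0.297) | 0.7° | bar centre about 0.196 m high at the bay, slope about 7° |

Now I'll rise, turn and go above the blade.

Request:
servo_tool([
  [0,0,-0.022,0,0,9.67],
  [0,0,-0.022,0,0,9.67],
  [0,0,-0.022,0,0,9.67],
  [0,0,-0.022,0,0,9.67],
  [0,0,-0.022,0,0,9.67],
  [0,0,-0.022,0,0,9.67],
], fingers=1, force=30)

```text
t: 0.85
position: [0.2771, 0.5876, 0.3025]
tool_rot: [[-0.112, 0.994, -0.001], [0.994, 0.112, -0.001], [-0.001, -0.001, -1.0]]
ft_force: [-0.9, -0.4, -0.1]
gripper_width: 0.094
gripper_force: 0.0
```

Request:
servo_tool([
  [-0.048,0.018,0,0,0,0],
  [-0.048,0.018,0,0,0,0],
  [-0.048,0.018,0,0,0,0],
  [-0.048,0.018,0,0,0,0],
  [-0.048,0.018,0,0,0,0],
  [-0.048,0.018,0,0,0,0],
  [-0.048,0.018,0,0,0,0],
  [-0.048,0.018,0,0,0,0],
  [-0.048,0.018,0,0,0,0],
  [-0.048,0.018,0,0,0,0],
  [-0.048,0.018,0,0,0,0],
  [0,0,0,0,0,0],
])

```text
t: 2.35
position: [0.5364, 0.0841, 0.3015]
tool_rot: [[-0.112, 0.994, -0.002], [0.994, 0.112, -0.0], [0.0, -0.002, -1.0]]
ft_force: [-0.8, 0.1, -0.1]
gripper_width: 0.0938
gripper_force: 0.0
```

```bash
cat >> h.py <<'E'
from scipy.spatial.transform import Rotation as Ro
def rot(yaw_y,tilt=0):  # tool y at world angle yaw_y (deg), z down
    a=np.radians(yaw_y); y=np.array([np.cos(a),np.sin(a),0]); z=np.array([0,0,-1.])
    return np.c_[np.cross(y,z),y,z]
def togo(p,R):
    s=state(); T=np.array(s['tool_rot'])
    print('t',round(s['t'],2),'pos',s['position'].round(4),'j',s['joint_pos'].round(2),'F',s['ft_force'].round(1),'w',round(s['gripper_width'],4),'gf',s['gripper_force'])
    print('shift after turn (mm, tool axes)',(R.T@(np.array(p)-s['position'])*1e3).round(1),'turn now deg',np.degrees(Ro.from_matrix(T.T@R).as_rotvec()).round(2))
E
python3 -c "
from h import *
togo([.5616,.0402,.162],rot(6.65))"
```

```text
t 2.35 pos [0.5364 0.0841 0.3015] j [-0.05 -0.09  1.67 -0.    1.56 -0.17] F [-0.8  0.1 -0.1] w 0.0938 gf 0.0
shift after turn (mm, tool axes) [-46.5  20.  139.5] turn now deg [-0.1  -0.   -0.19]
```

Request:
servo_tool([
  [-0.0235,0.01,0,0,0,-0.2],
  [-0.023,0.01,0,0,0,0],
  [0,0,0,0,0,0],
  [0,0,0.04,0,0,0],
  [0,0,0.04,0,0,0],
  [0,0,0.03,0,0,0],
  [0,0,0.02,0,0,0],
  [0,0,0.009,0,0,0],
  [0,0,0,0,0,0],
])

```text
t: 3.48
position: [0.5613, 0.0431, 0.1637]
tool_rot: [[-0.121, 0.993, 0.0], [0.993, 0.121, 0.0], [0.0, 0.0, -1.0]]
ft_force: [0.4, -1.0, 0.3]
gripper_width: 0.0939
gripper_force: 0.0
```

Request:
servo_tool([
  [0,0,0,0,0,0],
  [0,0,0,0,0,0],
  [0,0,0,0,0,0],
  [0,0,0,0,0,0],
  [0,0,0,0,0,0],
  [0,0,0,0,0,0],
], fingers=-1, force=25)

```text
t: 4.22
position: [0.5612, 0.0429, 0.1634]
tool_rot: [[-0.121, 0.993, -0.0], [0.993, 0.121, -0.0], [-0.0, -0.0, -1.0]]
ft_force: [0.5, -0.1, -0.4]
gripper_width: 0.0376
gripper_force: 0.0
```

```bash
python3 -c "
from h import *
togo([.5616,.0402,.162],rot(6.65))
d=grab('side');cv2.imwrite('pics/g1.png',cv2.resize(d['img'][120:280,200:400],(750,600),interpolation=cv2.INTER_CUBIC)[...,::-1])"
```

```text
t 4.22 pos [0.5612 0.0429 0.1634] j [-0.13  0.05  1.79 -0.    1.3  -0.25] F [ 0.5 -0.1 -0.4] w 0.0376 gf 0.0
shift after turn (mm, tool axes) [-2.7  0.1  1.4] turn now deg [-0.    0.    0.27]
```

View pics/g1.png

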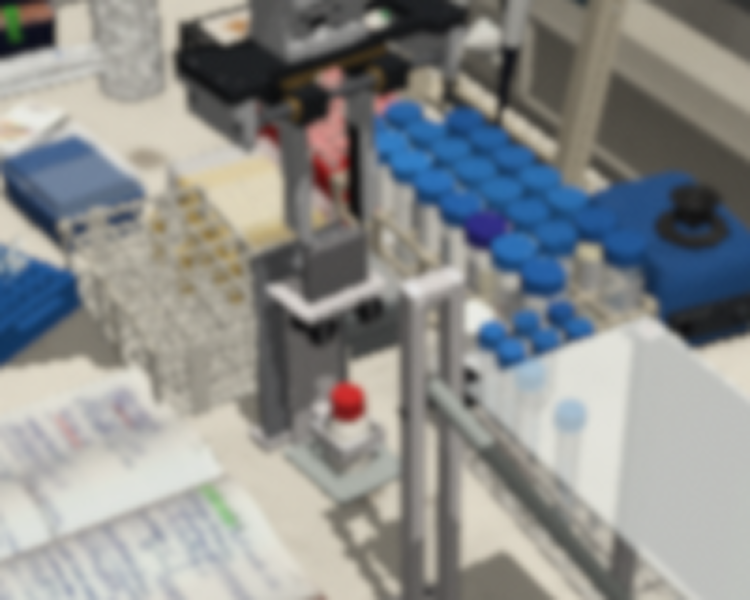

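Opening is 38 mm with no grip force, and the picture shows both fingers (crop (300,190), (360,190)) behind the blade (335,265). I'll open and recheck the blade's place.

Request:
servo_tool([
  [0,0,0,0,0,0],
  [0,0,0,0,0,0],
  [0,0,0,0,0,0],
  [0,0,0,0,0,0],
  [0,0,0,0,0,0],
  [0,0,0,0,0,0],
], fingers=1)

```text
t: 5.03
position: [0.5612, 0.0429, 0.1635]
tool_rot: [[-0.121, 0.993, 0.0], [0.993, 0.121, -0.0], [-0.0, 0.0, -1.0]]
ft_force: [-0.7, -0.1, -0.4]
gripper_width: 0.0897
gripper_force: 0.0
```

```bash
python3 - <<'E'
from h import *
c,s=np.cos(np.radians(-83.35)),np.sin(np.radians(-83.35)); R=np.array([[c,-s],[s,c]]); t=np.array([.5616,.0402])
def show(n,f):
    w=cloud(np.load(f)); q=(w[...,:2]-t)@R*1e3; z=w[...,2]*1e3
    for z0,z1 in((145,155),(155,165),(165,175),(175,185),(185,200)):
        m=(abs(q[...,0])<60)&(abs(q[...,1])<14)&(z>z0)&(z<z1)
        print(n,z0,np.histogram(q[m][:,0],np.arange(-54,55,6))[0])
        m=(abs(q[...,0])<30)&(abs(q[...,1])<60)&(z>z0)&(z<z1)
        if n=='sideold': print('   y',np.histogram(q[m][:,1],np.arange(-54,55,6))[0])
print(np.arange(-54,55,6))
show('top','top.npz')
d=grab('side'); show('sidenew','side.npz')
d=load('top'); 
c1=lambda p:(np.array(p)+.5)/(800/110)-.5+[190,180]
for z in(.150,.171,.192): print(z,((ray(d,c1([[190,200],[215,110],[240,250],[243,258],[200,115]]),z)[:,:2]-t)@R*1e3).round(0).tolist())
E
```

```text
[-54 -48 -42 -36 -30 -24 -18 -12  -6   0   6  12  18  24  30  36  42  48
  54]
top 145 [ 0  0  1  0  1  0  0  0  0  7 25  5  0  0  0  0  0  0]
top 155 [ 0  3 25 28 22 28  2  0  0  6  3  1  0  0  0  0  0  0]
top 165 [ 0 26  6  4  2  2  0  5  0  8  1  0  0  0  0  0  0  0]
top 175 [ 0  2  0  0  0  0  0 10  0  7  1  0  0  0  0  0  0  0]
top 185 [ 0  0  0  0  0  0  4 20 22 31  1  0  0  0  0  0  0  0]
sidenew 145 [ 0  4  0  3  1  0  0  0  0 16 25  3  0  0  0  0  0  0]
sidenew 155 [ 0  9 10  4  3  1  0  0  0 25  2  0  0  0  0  0  0  0]
sidenew 165 [ 2 19  1  0  0  0  0  0  0 30  4  0  0  0  0  0  0  0]
sidenew 175 [ 0  0  0  0  0  0  0  0  0 29  1  0  0  0  0  0  0  0]
sidenew 185 [ 0  0  0  0  0  0  6 10 12 31  2  0  0  0  0  0  0  0]
0.15 [[-12.0, -1.0], [0.0, 28.0], [2.0, -20.0], [3.0, -23.0], [-5.0, 27.0]]
0.171 [[-8.0, -4.0], [4.0, 25.0], [6.0, -22.0], [6.0, -25.0], [-1.0, 24.0]]
0.192 [[-5.0, -6.0], [7.0, 22.0], [9.0, -24.0], [10.0, -27.0], [2.0, 21.0]]
```

```bash
python3 - <<'E'
from h import *
s=state(); T=np.array(s['tool_rot']); print(s['gripper_width'],s['position'])
d=grab('top'); 
for n in('side','top'):
    w=cloud(load(n)); q=((w-s['position'])@T)*1e3
    for z0,z1 in((-90,-70),(-70,-50),(-50,-30),(-30,-15),(-15,0)):
        m=(abs(q[...,0])<40)&(abs(q[...,1])<65)&(abs(q[...,1])>38)&(q[...,2]>z0)&(q[...,2]<z1)
        if m.sum()>3: print(n,z0,m.sum(),'x',np.percentile(q[m][:,0],[3,50,97]).round(1),'y',np.percentile(q[m][:,1],[3,50,97]).round(1))
d=load('side'); cv2.imwrite('pics/g2.png',cv2.resize(d['img'][120:280,200:400],(750,600),interpolation=cv2.INTER_CUBIC)[...,::-1])
E
```

```text
0.09239420974411011 [0.5611751  0.04288919 0.16345218]
side -90 123 x [-11.1  -6.2   9. ] y [-57.2  42.8  54.4]
side -70 113 x [-11.   -5.6   9.3] y [-57.2 -46.2  54.7]
side -50 54 x [-10.9  -7.    8.9] y [-56.7  45.6  54.2]
```

View pics/g2.png

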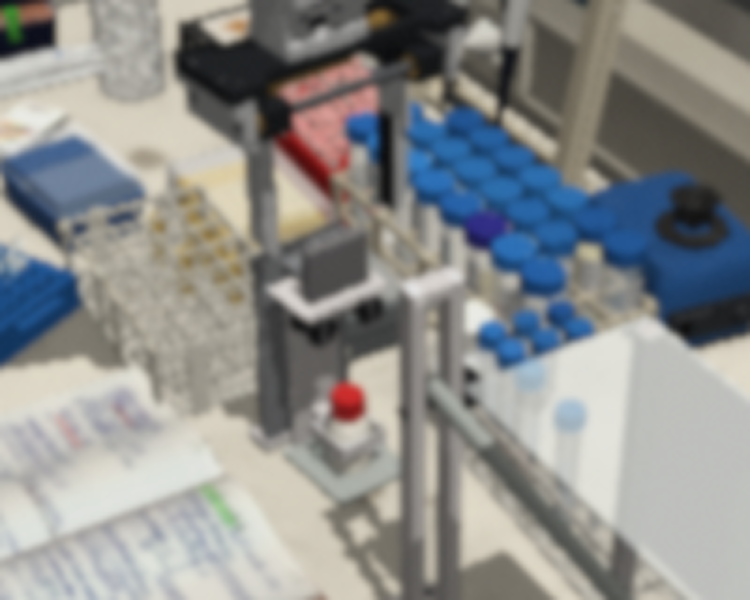

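```bash
python3 - <<'E'
from h import *
s=state(); T=np.array(s['tool_rot']); d=load('side')
def proj(p):
    c=d['world_to_cam']@np.r_[p,1]; k=d['camera_matrix']@c[:3]; u=k[:2]/k[2]; return ((u-[200,120])*3.75).round(0),c[2].round(3)
for y in(-.051,.051):
    for z in(0,-.019,-.05,-.1): 
        p=s['position']+T@[0,y,z]; print('finger',y,z,p.round(3),proj(p))
c,q=np.cos(np.radians(-83.35)),np.sin(np.radians(-83.35)); R=np.array([[c,-q],[q,c]]); t=np.array([.5616,.0402])
for x,y,z in((5,-25,192),(5,25,192),(5,-25,150),(5,25,150),(12,-35,150),(12,35,150),(-42,-38,190),(-42,-38,0)):
    p=np.r_[R@[x/1e3,y/1e3]+t,z/1e3]; print((x,y,z),p.round(3),proj(p))
w=cloud(d)
for v in range(172,192,2): print(v,[tuple((w[v,u]*1e3).round(0)) for u in range(266,274,2)])
E
```

```text
finger -0.051 0 [0.511 0.037 0.163] (array([266., 300.]), np.float64(1.095))
finger -0.051 -0.019 [0.511 0.037 0.182] (array([265., 276.]), np.float64(1.082))
finger -0.051 -0.05 [0.511 0.037 0.213] (array([262., 235.]), np.float64(1.062))
finger -0.051 -0.1 [0.511 0.037 0.263] (array([257., 166.]), np.float64(1.03))
finger 0.051 0 [0.612 0.049 0.163] (array([390., 248.]), np.float64(1.143))
finger 0.051 -0.019 [0.612 0.049 0.182] (array([389., 224.]), np.float64(1.131))
finger 0.051 -0.05 [0.612 0.049 0.213] (array([389., 184.]), np.float64(1.111))
finger 0.051 -0.1 [0.612 0.049 0.263] (array([388., 117.]), np.float64(1.079))
(5, -25, 192) [0.537 0.032 0.192] (array([304., 255.]), np.float64(1.084))
(5, 25, 192) [0.587 0.038 0.192] (array([366., 230.]), np.float64(1.108))
(5, -25, 150) [0.537 0.032 0.15 ] (array([307., 308.]), np.float64(1.111))
(5, 25, 150) [0.587 0.038 0.15 ] (array([367., 282.]), np.float64(1.135))
(12, -35, 150) [0.528 0.024 0.15 ] (array([300., 318.]), np.float64(1.102))
(12, 35, 150) [0.598 0.032 0.15 ] (array([385., 282.]), np.float64(1.136))
(-42, -38, 190) 
[... 1804 characters left out ...]
loat64(592.0), np.float64(238.0), np.float64(67.0)), (np.float64(594.0), np.float64(230.0), np.float64(70.0)), (np.float64(506.0), np.float64(27.0), np.float64(211.0)), (np.float64(512.0), np.float64(28.0), np.float64(209.0))]
188 [(np.float64(520.0), np.float64(82.0), np.float64(170.0)), (np.float64(525.0), np.float64(81.0), np.float64(169.0)), (np.float64(531.0), np.float64(81.0), np.float64(167.0)), (np.float64(536.0), np.float64(81.0), np.float64(165.0))]
190 [(np.float64(599.0), np.float64(257.0), np.float64(40.0)), (np.float64(523.0), np.float64(78.0), np.float64(165.0)), (np.float64(530.0), np.float64(80.0), np.float64(162.0)), (np.float64(535.0), np.float64(80.0), np.float64(160.0))]
```

The blade is where I computed it. The fingers end at about z 0.205 (crop (265,255)), which is about 40 mm above the reported TCP, so they closed above the blade. Laterally they agree. I'll go down further and measure the tips again.

Request:
servo_tool([
  [-0.0027,0,0.01,0,0,0.3],
  [0,0,0.01,0,0,0],
  [0,0,0.01,0,0,0],
  [0,0,0,0,0,0],
  [0,0,0,0,0,0],
])

```text
t: 5.75
position: [0.5616, 0.0402, 0.1336]
tool_rot: [[-0.115, 0.993, 0.0], [0.993, 0.115, -0.0], [-0.0, 0.0, -1.0]]
ft_force: [-0.4, -1.0, 0.1]
gripper_width: 0.0942
gripper_force: 0.0
```

```bash
cat >> h.py <<'E'
def tips(lo=-.1,hi=.04,side=(-1,)):
    """lowest finger point seen by the side camera, tool frame mm"""
    s=state(); T=np.array(s['tool_rot']); d=grab('side'); w=cloud(d); q=(w-s['position'])@T*1e3
    h=s['gripper_width']*500
    for k in side:
        y=q[...,1]*k
        m=(abs(q[...,0])<14)&(y>h-1)&(y<h+16)&(q[...,2]>lo*1e3)&(q[...,2]<hi*1e3)
        print('finger',k,'n',m.sum(),'lowest tool z',np.sort(q[m][:,2])[-8:].round(0),'x',np.percentile(q[m][:,0],[5,95]).round(1),'y',np.percentile(q[m][:,1],[5,95]).round(1))
E
python3 -c "
from h import *
togo([.5616,.0402,.162],rot(6.65)); tips(side=(-1,1))"
```

```text
t 5.75 pos [0.5616 0.0402 0.1336] j [-0.13  0.08  1.81  0.    1.25 -0.25] F [-0.4 -1.   0.1] w 0.0942 gf 0.0
shift after turn (mm, tool axes) [ -0.   -0.  -28.4] turn now deg [ 0.01  0.   -0.02]
finger -1 n 163 lowest tool z [-45. -45. -45. -44. -44. -44. -43. -37.] x [-10.    7.2] y [-59.3 -48.2]
finger 1 n 159 lowest tool z [-41. -40. -39. -39. -39. -38. -38. -38.] x [-10.    6.9] y [46.7 58.5]
```

Consistent: the true tips lie about 40 mm behind the reported TCP. I'll lower 12 mm more (tips at about 0.161) and close.

Request:
servo_tool([
  [0,0,0.006,0,0,0],
  [0,0,0.006,0,0,0],
  [0,0,0,0,0,0],
])

```text
t: 6.18
position: [0.5609, 0.0403, 0.1206]
tool_rot: [[-0.115, 0.993, -0.002], [0.993, 0.115, 0.0], [0.0, -0.001, -1.0]]
ft_force: [0.4, 0.1, -0.4]
gripper_width: 0.0942
gripper_force: 0.0
```

Request:
servo_tool([
  [0,0,0,0,0,0],
  [0,0,0,0,0,0],
  [0,0,0,0,0,0],
  [0,0,0,0,0,0],
  [0,0,0,0,0,0],
  [0,0,0,0,0,0],
  [0,0,0,0,0,0],
], fingers=-1, force=25)

```text
t: 7.05
position: [0.5616, 0.0402, 0.1215]
tool_rot: [[-0.115, 0.993, 0.0], [0.993, 0.115, 0.0], [-0.0, 0.0, -1.0]]
ft_force: [1.0, -0.2, 0.0]
gripper_width: 0.0498
gripper_force: 25.0
```

Held: 49.8 mm at 25 N. Drawing it out 62 mm along tool -x.

Request:
servo_tool([
  [-0.004,0,-0.001,0,0,0],
  [-0.008,0,0,0,0,0],
  [-0.008,0,0,0,0,0],
  [-0.008,0,0,0,0,0],
  [-0.008,0,0,0,0,0],
  [-0.008,0,0,0,0,0],
  [-0.008,0,0,0,0,0],
  [-0.006,0,0,0,0,0],
  [-0.004,0,0,0,0,0],
  [0,0,0,0,0,0],
  [0,0,0.001,0,0,0],
  [0,0,0,0,0,0],
])

```text
t: 8.55
position: [0.5687, -0.0212, 0.1215]
tool_rot: [[-0.116, 0.993, 0.0], [0.993, 0.116, -0.0], [-0.0, 0.0, -1.0]]
ft_force: [0.3, -0.6, -1.7]
gripper_width: 0.0501
gripper_force: 25.0
```

Request:
servo_tool([
  [0,0,0,0,0,0],
  [0,0,0,0,0,0],
  [0,0,0,0,0,0],
  [0,0,0,0,0,0],
  [0,0,0,0,0,0],
  [0,0,0,0,0,0],
], fingers=1)

```text
t: 9.3
position: [0.5686, -0.0214, 0.1214]
tool_rot: [[-0.115, 0.993, -0.0], [0.993, 0.115, 0.0], [0.0, -0.0, -1.0]]
ft_force: [-1.1, 0.1, 0.8]
gripper_width: 0.0939
gripper_force: 0.0
```

Request:
servo_tool([
  [0,0,-0.02,0,0,0],
  [0,0,-0.04,0,0,0],
  [0,0,-0.04,0,0,0],
  [0,0,-0.02,0,0,0],
  [0,0,0,0,0,0],
])

```text
t: 9.93
position: [0.5696, -0.0216, 0.2434]
tool_rot: [[-0.115, 0.993, 0.003], [0.993, 0.115, -0.001], [-0.001, 0.003, -1.0]]
ft_force: [-0.0, -0.6, -0.6]
gripper_width: 0.094
gripper_force: 0.0
```

```bash
python3 - <<'E'
from h import *
togo([.569,-.021,.162],rot(96.65))
d=grab('side'); w=cloud(d)
q=w.reshape(-1,3); c,s=np.cos(np.radians(-83.35)),np.sin(np.radians(-83.35)); R=np.array([[c,-s],[s,c]])
l=(q[:,:2]-[.5688,-.0214])@R*1e3; z=q[:,2]*1e3
for a,b in((140,155),(155,185),(185,198)):
    m=(abs(l[:,0])<40)&(abs(l[:,1])<45)&(z>a)&(z<b); print(a,m.sum(),'x',np.percentile(l[m,0],[5,50,95]).round(1),'y',np.percentile(l[m,1],[3,50,97]).round(1),'z',np.percentile(z[m],95).round(0))
    if a==155: print('face yaw corr deg',np.degrees(np.polyfit(l[m,1],l[m,0],1)[0]).round(1))
cv2.imwrite('pics/g3.png',cv2.resize(d['img'][120:320,200:400],(600,600),interpolation=cv2.INTER_CUBIC)[...,::-1])
E
```

```text
t 9.93 pos [ 0.5696 -0.0216  0.2434] j [-0.24  0.    1.69  0.    1.45 -0.35] F [-0.  -0.6 -0.6] w 0.094 gf 0.0
shift after turn (mm, tool axes) [ 0.5  0.6 81.4] turn now deg [  0.1    0.21 -90.02]
140 169 x [-30.7   2.7  12.1] y [-33.4 -20.1  29.6] z 154.0
155 111 x [-2.6  3.2  5.5] y [-23.7 -13.1   2.1] z 182.0
face yaw corr deg 6.8
185 81 x [-4.2  1.7  5.2] y [-23.7  -5.   24.5] z 195.0
```

View pics/g3.png

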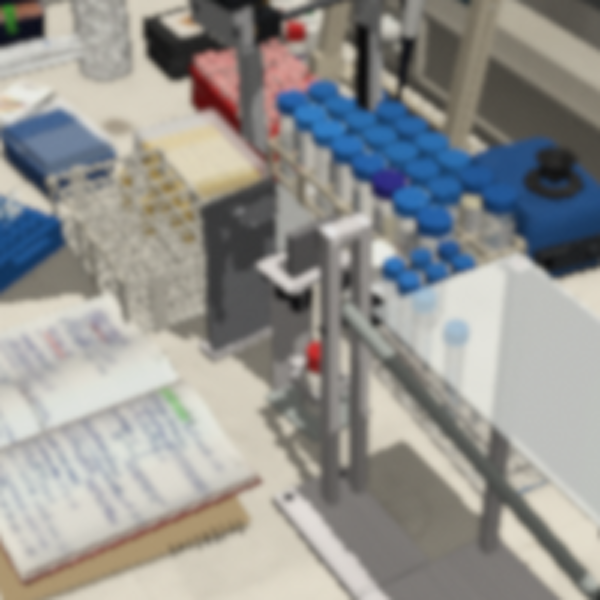

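The carrier stands free and upright: plate at crop (290,268), clear of the rest sheet at (240,265). Now I'll turn the tool 90° and take it across the thickness, fingers part open to clear the lip.

Request:
servo_tool([
  [0,0,0,0,0,10],
  [0,0,0,0,0,10],
  [0,0,0,0,0,10],
  [0,0,0,0,0,10],
  [0,0,0,0,0,10],
  [0,0,0,0,0,10],
  [0,0,0,0,0,10],
  [0,0,0,0,0,10],
  [0,0,0,0,0,10],
  [0,0,0,0,0,0],
  [0,0,0,0,0,0],
], fingers=0.3)

```text
t: 11.35
position: [0.5681, -0.0212, 0.2402]
tool_rot: [[0.993, 0.118, -0.002], [0.118, -0.993, 0.001], [-0.002, -0.001, -1.0]]
ft_force: [0.4, 1.1, -0.5]
gripper_width: 0.0608
gripper_force: 0.0
```

```bash
python3 -c "
from h import *
togo([.5687,-.0213,.1215],rot(-83.35)); tips(side=(-1,))"
```

```text
t 11.35 pos [ 0.5681 -0.0212  0.2402] j [-0.24  0.01  1.69  0.    1.45  1.22] F [ 0.4  1.1 -0.5] w 0.0608 gf 0.0
shift after turn (mm, tool axes) [  0.6   0.2 118.7] turn now deg [-0.04  0.12  0.12]
finger -1 n 233 lowest tool z [-38. -38. -38. -38. -38. -37. -36. -36.] x [-9.6  8.6] y [-41.3 -30. ]
```

Request:
servo_tool([
  [0,0,0.03,0,0,0],
  [0,0,0.03,0,0,0],
  [0,0,0.03,0,0,0],
  [0,0,0.018,0,0,0],
  [0,0,0.01,0,0,0],
  [0,0,0,0,0,0],
  [0,0,0,0,0,0],
])

```text
t: 12.28
position: [0.5695, -0.0216, 0.1247]
tool_rot: [[0.993, 0.116, 0.002], [0.116, -0.993, -0.001], [0.002, 0.001, -1.0]]
ft_force: [0.2, 1.0, 0.2]
gripper_width: 0.0608
gripper_force: 0.0
```

Request:
servo_tool([
  [0,0,0,0,0,0],
  [0,0,0,0,0,0],
  [0,0,0,0,0,0],
  [0,0,0,0,0,0],
  [0,0,0,0,0,0],
  [0,0,0,0,0,0],
  [0,0,0,0,0,0],
  [0,0,0,0,0,0],
], fingers=-1, force=40)

```text
t: 13.28
position: [0.5686, -0.0214, 0.1234]
tool_rot: [[0.993, 0.115, -0.0], [0.115, -0.993, -0.0], [-0.0, 0.0, -1.0]]
ft_force: [0.1, 0.2, 0.1]
gripper_width: 0.0099
gripper_force: 40.0
```

Held across the thickness: 9.9 mm at 40 N. I'll lift, go back toward the robot, then turn to the rail's heading.

Request:
servo_tool([
  [0,0,-0.01,0,0,0],
  [0,0,-0.02,0,0,0],
  [0,0,-0.025,0,0,0],
  [0,0,-0.025,0,0,0],
  [0,0,-0.025,0,0,0],
  [0,0,-0.015,0,0,0],
  [-0.022,-0.0025,0,0,0,0],
  [-0.03,-0.0035,0,0,0,0],
  [-0.03,-0.0035,0,0,0,0],
  [-0.03,-0.0035,0,0,0,0],
  [-0.015,-0.002,0,0,0,0],
  [0,0,0,0,0,0],
])

```text
t: 14.78
position: [0.4404, -0.0211, 0.244]
tool_rot: [[0.993, 0.115, 0.001], [0.115, -0.993, -0.0], [0.001, 0.0, -1.0]]
ft_force: [0.6, -0.4, -2.7]
gripper_width: 0.0093
gripper_force: 40.0
```

Request:
servo_tool([
  [0,0,0,0,0,-5],
  [0,0,0,0,0,-8],
  [0,0,0,0,0,-9],
  [0,0,0,0,0,-9],
  [0,0,0,0,0,-9],
  [0,0,0,0,0,-9],
  [0,0,0,0,0,-9],
  [0,0,0,0,0,-9],
  [0,0,0,0,0,-9],
  [0,0,0,0,0,-5],
  [0,0,0,0,0,-3],
  [0,0,0,0,0,0],
])

```text
t: 16.27
position: [0.4413, -0.0212, 0.2436]
tool_rot: [[-0.01, 1.0, 0.0], [1.0, 0.01, 0.0], [0.0, 0.0, -1.0]]
ft_force: [-0.1, 0.5, -2.5]
gripper_width: 0.0095
gripper_force: 40.0
```

```bash
python3 -c "
from h import *
togo([.4487,-.1946,.2434],rot(.67))"
```

```text
t 16.27 pos [ 0.4413 -0.0212  0.2436] j [-0.31 -0.33  1.98  0.    1.49 -0.32] F [-0.1  0.5 -2.5] w 0.0095 gf 39.99897301197052
shift after turn (mm, tool axes) [-173.5    5.4    0.2] turn now deg [ 0.   -0.   -0.08]
```

Request:
servo_tool([
  [-0.013,0,0,0,0,0],
  [-0.025,0,0,0,0,0],
  [-0.03,0,0,0,0,0],
  [-0.03,0,0,0,0,0],
  [-0.03,0,0,0,0,0],
  [-0.025,0,0,0,0,0],
  [-0.015,0,0,0,0,0],
  [-0.0055,0.005,0.01,0,0,0],
  [0,0,0.009,0,3,0],
  [0,0,0,0,4,0],
  [0,0,0,0,0,0],
  [0,0,0,0,0,0],
])

```text
t: 17.77
position: [0.4478, -0.1941, 0.2242]
tool_rot: [[-0.011, 1.0, -0.002], [0.993, 0.011, 0.121], [0.121, -0.0, -0.993]]
ft_force: [0.1, 0.2, -3.6]
gripper_width: 0.0097
gripper_force: 40.0
```

```bash
python3 - <<'E'
from h import *
Rt=rot(.67)@Ro.from_rotvec([0,np.radians(7),0]).as_matrix()
togo([.5268,-.1938,.2244],Rt)
d=grab('side'); cv2.imwrite('pics/g4.png',cv2.resize(d['img'][140:340,220:420],(600,600),interpolation=cv2.INTER_CUBIC)[...,::-1])
s=state();T=np.array(s['tool_rot']); w=cloud(d); q=(w-s['position'])@T*1e3 # tool frame: carrier x=tool y, y=tool x
Z=123.4-q[...,2]
for a,b in((140,155),(156,185),(186,200)):
    m=(abs(q[...,1])<40)&(abs(q[...,0])<45)&(Z>a)&(Z<b); print(a,m.sum(),'cx',np.percentile(q[m][:,1],[3,50,97]).round(1),'cy',np.percentile(q[m][:,0],[3,97]).round(1),'Z',np.percentile(Z[m],[50,95]).round(1))
th=np.radians(.67);R=np.array([[np.cos(th),-np.sin(th)],[np.sin(th),np.cos(th)]]); l=(w[...,:2]-[.5279,-.2968])@R
m=(abs(l[...,0])<.01)&(l[...,1]>-.07)&(l[...,1]<.145)&(w[...,2]>.15)&(w[...,2]<.22)
print(m.sum(),np.degrees(np.arctan(np.polyfit(l[m][:,1],w[m][:,2],1)[0])), np.median(l[m][:,0]))
E
```

```text
t 17.77 pos [ 0.4478 -0.1941  0.2242] j [-0.7  -0.14  1.87  0.09  1.5  -0.72] F [ 0.1  0.2 -3.6] w 0.0097 gf 39.99931454658508
shift after turn (mm, tool axes) [-0.6 79.  -0.3] turn now deg [-0.01  0.04 -0.01]
140 497 cx [-32.5 -18.1   8.4] cy [-33.2  32.6] Z [150.6 152.5]
156 189 cx [-16.3  -4.4  16.1] cy [-24.5   7.2] Z [174.  183.7]
186 170 cx [-16.7  -0.1  36. ] cy [-41.9   6.7] Z [192.4 199.1]
561 6.9495929081199534 -0.0016701744127718525
```

View pics/g4.png

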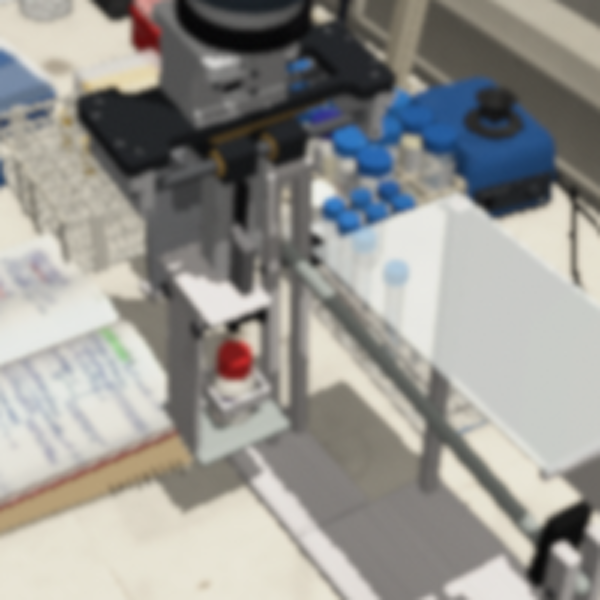

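The carrier is held upright and tilted with the bar, its throat level with the bar (red cap at crop (235,360), bar end at (300,265)). Slope is 6.95°. Moving in.

Request:
servo_tool([
  [0,0.006,0,0,0,0],
  [0,0.01,0,0,0,0],
  [0,0.012,0,0,0,0],
  [0,0.012,0,0,0,0],
  [0,0.012,0,0,0,0],
  [0,0.012,0,0,0,0],
  [0,0.01,0,0,0,0],
  [0,0.005,0,0,0,0],
  [0,0,0,0,0,0],
  [0,0,0,0,0,0],
])

```text
t: 19.08
position: [0.5233, -0.1933, 0.2232]
tool_rot: [[-0.012, 1.0, -0.013], [0.992, 0.013, 0.123], [0.123, -0.012, -0.992]]
ft_force: [-9.0, -0.6, -0.7]
gripper_width: 0.0171
gripper_force: 42.3
```

Request:
servo_tool([
  [0,0,0.005,0,0,0],
  [0,0,0.005,0,0,0],
  [0,0,0.005,0,0,0],
  [0,0,0.004,0,0,0],
  [0,0,0,0,0,0],
  [0,0,0,0,0,0],
])

```text
t: 19.82
position: [0.5228, -0.1909, 0.2036]
tool_rot: [[-0.012, 1.0, -0.014], [0.992, 0.013, 0.123], [0.124, -0.013, -0.992]]
ft_force: [-9.5, -0.2, -1.2]
gripper_width: 0.0171
gripper_force: 42.2
```

```bash
python3 - <<'E'
from h import *
Rt=rot(.67)@Ro.from_rotvec([0,np.radians(7),0]).as_matrix()
togo([.5268,-.1938,.2014],Rt); print(state()['ft_torque'])
E
```

```text
t 19.82 pos [ 0.5228 -0.1909  0.2036] j [-0.61  0.05  1.72  0.09  1.46 -0.64] F [-9.5 -0.2 -1.2] w 0.0171 gf 42.18589860495058
shift after turn (mm, tool axes) [-3.2  3.9  1.8] turn now deg [-0.72 -0.1  -0.  ]
[-0.36009211  3.14500911  0.68725678]
```

Fx is -9.5 N and the opening has grown to 17 mm, so something blocked the carrier or the gripper. I'll look before doing anything else.

```bash
python3 - <<'E'
from h import *
d=grab('side'); t=grab('top')
a=cv2.resize(d['img'][150:310,240:400],(560,560),interpolation=cv2.INTER_CUBIC); b=cv2.resize(t['img'][170:250,270:303],(231,560),interpolation=cv2.INTER_CUBIC)
cv2.imwrite('pics/g5.png',np.hstack([a,b])[...,::-1])
s=state();T=np.array(s['tool_rot']); w=cloud(d); th=np.radians(.67);R=np.array([[np.cos(th),-np.sin(th)],[np.sin(th),np.cos(th)]]); l=(w[...,:2]-[.5279,-.2968])@R*1e3; z=w[...,2]*1e3
im=d['img']; hs=cv2.cvtColor(im,cv2.COLOR_RGB2HSV)
m=(hs[...,1]>150)&((hs[...,0]<8)|(hs[...,0]>172))&(l[...,0]>-120)&(l[...,0]<80)&(l[...,1]>40)&(l[...,1]<180)&(z>100)&(z<200)
print('cap',m.sum(),np.median(l[m],0),z[m].max() if m.any() else 0)
V=(hs[...,2]>150)&(hs[...,1]<40)
m=V&(l[...,0]>-80)&(l[...,0]<40)&(l[...,1]>50)&(l[...,1]<148)&(z>205)&(z<270)
print('plate',m.sum(),'x',np.percentile(l[m][:,0],[3,50,97]),'y',np.percentile(l[m][:,1],[3,97]),'z',np.percentile(z[m],[3,50,97]))
A=np.c_[l[m],np.ones(m.sum())]; c=np.linalg.lstsq(A,z[m],rcond=None)[0]; print('slopes deg x,y',np.degrees(np.arctan(c[:2])),c)
E
```

```text
cap 73 [-29.6219005  105.31603119] 152.49003629732127
plate 170 x [-45.28630583 -32.70972288 -13.56520393] y [ 80.71789902 133.94922555] z [229.63738793 236.3525148  241.691215  ]
slopes deg x,y [-9.02461551  3.73196791] [-1.58824869e-01  6.52273979e-02  2.24385149e+02]
```

View pics/g5.png

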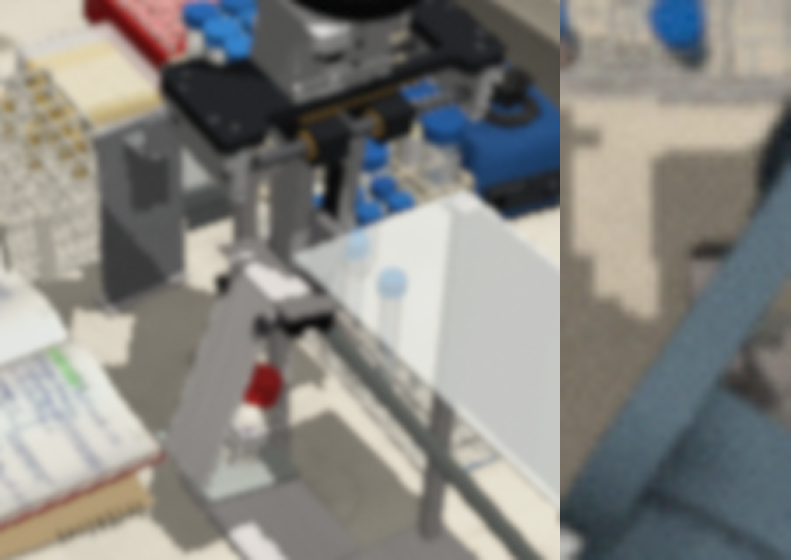

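The carrier has tipped about 15° in the grip: the cap is at stand x = -30, and at crop (265,385). Leaning with the slope moves its foot 15 mm toward the end post, so the tray caught the post. I'll back out the same way and go in nearer the hood (y about 88).

Request:
servo_tool([
  [0,0,-0.005,0,0,0],
  [0,0,-0.007,0,0,0],
  [0,0,-0.007,0,0,0],
  [0,-0.004,0,0,0,0],
  [0,-0.006,0,0,0,0],
  [0,-0.008,0,0,0,0],
  [0,-0.01,0,0,0,0],
  [0,-0.012,0,0,0,0],
  [0,-0.012,0,0,0,0],
  [0,-0.012,0,0,0,0],
  [0,-0.012,0,0,0,0],
  [0,0,0,0,0,0],
])

```text
t: 21.42
position: [0.4501, -0.1946, 0.2246]
tool_rot: [[-0.01, 1.0, -0.001], [0.993, 0.01, 0.122], [0.122, 0.0, -0.993]]
ft_force: [0.3, -0.1, -2.0]
gripper_width: 0.0094
gripper_force: 40.0
```

```bash
cat > m.py <<'E'
from h import *
Rt=rot(.67)@Ro.from_rotvec([0,np.radians(7),0]).as_matrix()
def meas():
    s=state();T=np.array(s['tool_rot']); d=grab('side'); w=cloud(d); q=(w-s['position'])@T*1e3; Z=123.4-q[...,2]
    hs=cv2.cvtColor(d['img'],cv2.COLOR_RGB2HSV)
    m=(hs[...,1]>150)&((hs[...,0]<8)|(hs[...,0]>172))&(abs(q[...,1])<70)&(abs(q[...,0])<60)&(Z>20)&(Z<110)
    print('cap carrier x,y,z (expect ~11,0,<=69)',np.median(q[m][:,1]).round(1),np.median(q[m][:,0]).round(1),np.percentile(Z[m],[50,97]).round(1))
    V=(hs[...,2]>120)&(hs[...,1]<40)&(q[...,1]>-36)&(q[...,1]<16)&(abs(q[...,0])<36)&(Z>135)&(Z<165)
    A=np.c_[q[V][:,1],q[V][:,0],np.ones(V.sum())]; c=np.linalg.lstsq(A,Z[V],rcond=None)[0]
    print('plate n',V.sum(),'slopes deg (x,y)',np.degrees(np.arctan(c[:2])).round(1),'Z',c[2].round(1),'x',np.percentile(q[V][:,1],[3,97]).round(1),'y',np.percentile(q[V][:,0],[3,97]).round(1))
E
python3 -c "
from m import *
togo([.4400,-.2090,.2244],Rt); meas()"
```

```text
t 21.43 pos [ 0.4501 -0.1946  0.2246] j [-0.7  -0.14  1.86  0.09  1.5  -0.72] F [ 0.3 -0.1 -2. ] w 0.0094 gf 39.995505809783936
shift after turn (mm, tool axes) [-14.2 -10.3  -1.6] turn now deg [ 0.03  0.01 -0.09]
cap carrier x,y,z (expect ~11,0,<=69) 7.4 -10.6 [64.8 67.6]
plate n 444 slopes deg (x,y) [ 1.2 -2.8] Z 147.2 x [-32.1   8.6] y [-33.6  29.1]
```

Freed: blade flat in the grip again (9.4 mm), leaning about 3° less than the bar, which does no harm. Going in again at y about 90.

Request:
servo_tool([
  [-0.006,0,0,0,0,0],
  [-0.006,0,0,0,0,0],
  [0,0,0,0,0,0],
  [0,0.006,0,0,0,0],
  [0,0.01,0,0,0,0],
  [0,0.01,0,0,0,0],
  [0,0.01,0,0,0,0],
  [0,0.01,0,0,0,0],
  [0,0,0,0,0,0],
])

```text
t: 22.6
position: [0.4973, -0.2058, 0.2229]
tool_rot: [[-0.011, 1.0, -0.002], [0.992, 0.012, 0.122], [0.122, -0.0, -0.993]]
ft_force: [0.5, -0.4, -3.5]
gripper_width: 0.0097
gripper_force: 40.0
```

```bash
python3 -c "
from m import *
togo([.5268,-.2068,.2244],Rt); meas()"
```

```text
t 22.6 pos [ 0.4973 -0.2058  0.2229] j [-0.66 -0.02  1.75  0.1   1.48 -0.68] F [ 0.5 -0.4 -3.5] w 0.0097 gf 39.996297955513
shift after turn (mm, tool axes) [-1.1 29.5 -1.7] turn now deg [-0.02 -0.01 -0.01]
cap carrier x,y,z (expect ~11,0,<=69) 5.4 -10.3 [64.9 68.4]
plate n 407 slopes deg (x,y) [ 1.  -3.7] Z 146.9 x [-32.2   6.6] y [-33.5  32.9]
```

Request:
servo_tool([
  [0,0.008,0,0,0,0],
  [0,0.008,0,0,0,0],
  [0,0.008,0,0,0,0],
  [0,0.0055,0,0,0,0],
  [0,0,0,0,0,0],
  [0,0,0,0,0,0],
])

```text
t: 23.4
position: [0.5262, -0.2056, 0.2229]
tool_rot: [[-0.011, 1.0, -0.002], [0.992, 0.011, 0.122], [0.122, -0.0, -0.993]]
ft_force: [-0.6, -0.1, -2.0]
gripper_width: 0.0097
gripper_force: 40.0
```

Request:
servo_tool([
  [0,0,0.005,0,0,0],
  [0,0,0.005,0,0,0],
  [0,0,0.005,0,0,0],
  [0,0,0.003,0,0,0],
  [0,0,0,0,0,0],
  [0,0,0,0,0,0],
])

```text
t: 24.15
position: [0.5263, -0.2035, 0.2053]
tool_rot: [[-0.011, 1.0, -0.001], [0.993, 0.011, 0.122], [0.122, 0.0, -0.993]]
ft_force: [-0.4, 0.3, -3.2]
gripper_width: 0.0096
gripper_force: 40.0
```

```bash
python3 -c "
from m import *
togo([.5268,-.2068,.2000],Rt); meas()"
```

```text
t 24.15 pos [ 0.5263 -0.2035  0.2053] j [-0.63  0.06  1.71  0.1   1.45 -0.65] F [-0.4  0.3 -3.2] w 0.0096 gf 39.99594032764435
shift after turn (mm, tool axes) [-3.9  0.4  4.8] turn now deg [ 0.02  0.01 -0.05]
cap carrier x,y,z (expect ~11,0,<=69) 6.0 -10.5 [64.5 68. ]
plate n 319 slopes deg (x,y) [ 0.2 -3.9] Z 146.8 x [-31.9  -3.3] y [-30.7  31.2]
```

Request:
servo_tool([
  [0,0,0.001,0,0,0],
  [0,0,0.001,0,0,0],
  [0,0,0,0,0,0],
  [0,0,0,0,0,0],
])

```text
t: 24.7
position: [0.5266, -0.2035, 0.2043]
tool_rot: [[-0.011, 1.0, -0.0], [0.993, 0.011, 0.121], [0.121, 0.001, -0.993]]
ft_force: [-2.3, -0.3, 6.3]
gripper_width: 0.0095
gripper_force: 40.0
```

Request:
servo_tool([
  [0,0,0.001,0,0,0],
  [0,0,0.001,0,0,0],
  [0,0,0,0,0,0],
  [0,0,0,0,0,0],
])

```text
t: 25.2
position: [0.5268, -0.2038, 0.204]
tool_rot: [[-0.011, 1.0, 0.0], [0.993, 0.011, 0.12], [0.12, 0.002, -0.993]]
ft_force: [-3.3, 0.4, 11.6]
gripper_width: 0.0101
gripper_force: 40.0
```

Contact at TCP z of about 0.2045, but Fx is -3, so a flange may be on the bar's shoulder. I'll lift 3 mm, shift 2 mm to -x and feel again.

Request:
servo_tool([
  [0,0,-0.003,0,0,0],
  [0,-0.002,0,0,0,0],
  [0,0,0,0,0,0],
  [0,0,0.001,0,0,0],
  [0,0,0,0,0,0],
  [0,0,0,0,0,0],
])

```text
t: 25.95
position: [0.5248, -0.2035, 0.2042]
tool_rot: [[-0.011, 1.0, 0.0], [0.993, 0.011, 0.121], [0.121, 0.002, -0.993]]
ft_force: [1.2, -0.1, 6.5]
gripper_width: 0.0098
gripper_force: 40.0
```

Request:
servo_tool([
  [0,0,0.001,0,0,0],
  [0,0,0,0,0,0],
  [0,0,0,0,0,0],
])

```text
t: 26.32
position: [0.5249, -0.2036, 0.2041]
tool_rot: [[-0.011, 1.0, 0.001], [0.993, 0.011, 0.121], [0.121, 0.002, -0.993]]
ft_force: [0.3, -0.4, 9.2]
gripper_width: 0.0096
gripper_force: 40.0
```

Request:
servo_tool([
  [0,0,0.001,0,0,0],
  [0,0,0,0,0,0],
  [0,0,0,0,0,0],
])

```text
t: 26.7
position: [0.525, -0.2037, 0.204]
tool_rot: [[-0.011, 1.0, 0.001], [0.993, 0.011, 0.12], [0.12, 0.002, -0.993]]
ft_force: [-1.1, -0.8, 11.9]
gripper_width: 0.0103
gripper_force: 40.0
```

```bash
python3 -c "
from m import *
togo([.5268,-.2068,.2000],Rt); meas()"
```

```text
t 26.7 pos [ 0.525  -0.2037  0.204 ] j [-0.63  0.05  1.72  0.1   1.44 -0.65] F [-1.1 -0.8 11.9] w 0.0103 gf 40.00236511230469
shift after turn (mm, tool axes) [-3.5  1.7  3.6] turn now deg [ 0.13  0.11 -0.02]
cap carrier x,y,z (expect ~11,0,<=69) 5.9 -9.5 [64.8 67.6]
plate n 323 slopes deg (x,y) [ 0.7 -4.1] Z 147.2 x [-31.9  -3.4] y [-31.7  31.1]
```

Same height and almost no side force after the shift, so the treads are on the bar. I'll ease the pressure and let go.

Request:
servo_tool([
  [0,0,-0.0015,0,0,0],
  [0,0.001,0,0,0,0],
  [0,0,0,0,0,0],
])

```text
t: 27.12
position: [0.5251, -0.2037, 0.2041]
tool_rot: [[-0.011, 1.0, -0.002], [0.993, 0.011, 0.121], [0.121, -0.0, -0.993]]
ft_force: [-2.2, -1.3, 8.5]
gripper_width: 0.0097
gripper_force: 40.0
```

Request:
servo_tool([
  [0,0,0,0,0,0],
  [0,0,0,0,0,0],
  [0,0,0,0,0,0],
  [0,0,0,0,0,0],
  [0,0,0,0,0,0],
  [0,0,0,0,0,0],
  [0,0,0,0,0,0],
  [0,0,0,0,0,0],
], fingers=1)

```text
t: 28.12
position: [0.5253, -0.2031, 0.2027]
tool_rot: [[-0.011, 1.0, -0.001], [0.992, 0.011, 0.122], [0.122, 0.0, -0.993]]
ft_force: [-0.2, -0.0, 0.1]
gripper_width: 0.0865
gripper_force: 0.0
```

```bash
cat > f.py <<'E'
from h import *
def home():
    d=grab('side'); w=cloud(d); th=np.radians(.67);R=np.array([[np.cos(th),-np.sin(th)],[np.sin(th),np.cos(th)]])
    l=(w[...,:2]-[.5279,-.2968])@R*1e3; z=w[...,2]*1e3; hs=cv2.cvtColor(d['img'],cv2.COLOR_RGB2HSV)
    m=(hs[...,1]>110)&((hs[...,0]<8)|(hs[...,0]>172))&(abs(l[...,0])<60)&(l[...,1]>-180)&(l[...,1]<150)&(z>60)&(z<250)
    print('t',state()['t'],'cap stand x,y,z',m.sum(),np.median(l[m],0).round(1) if m.any() else '',np.median(z[m]).round(1) if m.any() else '')
    return d
E
python3 -c "
from f import *
d=home(); togo([0,0,0],np.eye(3)); cv2.imwrite('pics/g6.png',cv2.resize(d['img'][150:400,230:450],(528,600),interpolation=cv2.INTER_CUBIC)[...,::-1])"
```

```text
t 28.175 cap stand x,y,z 116 [ 9.9 47.5] 139.6
t 28.18 pos [ 0.5253 -0.2031  0.2027] j [-0.63  0.05  1.72  0.1   1.45 -0.65] F [ 1.  -0.9  0.5] w 0.09 gf 0.0
shift after turn (mm, tool axes) [-525.3  203.1 -202.7] turn now deg [122.97 124.32   7.52]
```

Rolling. The cap is at stand y = 47 and x = 10 as expected. Waiting, arm still.

Request:
servo_tool([
  [0,0,0,0,0,0],
  [0,0,0,0,0,0],
  [0,0,0,0,0,0],
  [0,0,0,0,0,0],
  [0,0,0,0,0,0],
  [0,0,0,0,0,0],
  [0,0,0,0,0,0],
  [0,0,0,0,0,0],
  [0,0,0,0,0,0],
  [0,0,0,0,0,0],
  [0,0,0,0,0,0],
  [0,0,0,0,0,0],
])

```text
t: 29.68
position: [0.5252, -0.2031, 0.2026]
tool_rot: [[-0.011, 1.0, -0.001], [0.992, 0.011, 0.122], [0.122, -0.0, -0.993]]
ft_force: [-0.5, -0.7, -0.7]
gripper_width: 0.0938
gripper_force: 0.0
```

```bash
python3 -c "
from f import *
home()"
```

```text
t 29.725 cap stand x,y,z 124 [  9.2 -31.8] 129.8
```

Request:
servo_tool([
  [0,0,0,0,0,0],
  [0,0,0,0,0,0],
  [0,0,0,0,0,0],
  [0,0,0,0,0,0],
  [0,0,0,0,0,0],
  [0,0,0,0,0,0],
  [0,0,0,0,0,0],
  [0,0,0,0,0,0],
  [0,0,0,0,0,0],
  [0,0,0,0,0,0],
  [0,0,0,0,0,0],
  [0,0,0,0,0,0],
])

```text
t: 31.22
position: [0.5253, -0.2031, 0.2027]
tool_rot: [[-0.011, 1.0, -0.001], [0.992, 0.011, 0.122], [0.122, 0.0, -0.993]]
ft_force: [-0.7, 0.3, 0.8]
gripper_width: 0.0943
gripper_force: 0.0
```

```bash
python3 -c "
from f import *
d=home(); cv2.imwrite('pics/g7.png',cv2.resize(d['img'][170:410,240:460],(550,600),interpolation=cv2.INTER_CUBIC)[...,::-1])"
```

```text
t 31.275 cap stand x,y,z 85 [   8.9 -101.1] 120.5
```

View pics/g7.png

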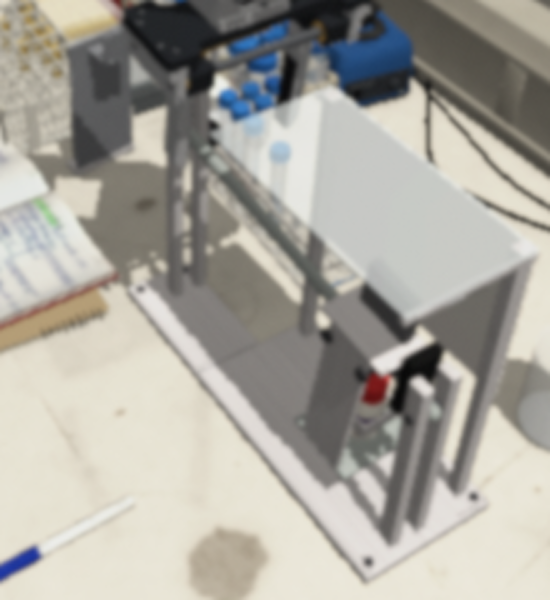

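The carrier hangs against the black stop (crop (415,370)), cap at (375,390), fingers far away. One more check that it is at rest, then I'll hand in.

Request:
servo_tool([
  [0,0,0,0,0,0],
  [0,0,0,0,0,0],
  [0,0,0,0,0,0],
  [0,0,0,0,0,0],
  [0,0,0,0,0,0],
  [0,0,0,0,0,0],
  [0,0,0,0,0,0],
  [0,0,0,0,0,0],
])

```text
t: 32.28
position: [0.5253, -0.2031, 0.2026]
tool_rot: [[-0.011, 1.0, -0.001], [0.992, 0.011, 0.122], [0.122, -0.0, -0.993]]
ft_force: [-0.3, -0.0, 0.4]
gripper_width: 0.094
gripper_force: 0.0
```

```bash
python3 -c "
from f import *
home(); print(workorder.hand_in())"
```

```text
t 32.325 cap stand x,y,z 84 [   9.2 -100.1] 120.6
the job is handed in; nothing more can be done
None
```

The job is handed in, with no verdict returned: the carrier was set down free of its rest, hooked on the bar and rolled home by itself, now hanging still against the stop with the fingers clear, after the tray caught the end post on the first try at the bay and tipped it roughly 15–18°.

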